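Shim the short foot of the hat-block stand

ROBOT

A 6-joint arm with a two-finger parallel gripper is mounted at the origin on a cart in front of the work surface, level with it; the furniture and walls round the work are solid. World frame = base frame: x ahead of the robot, y to its left, z up, the work surface at z = 0. Lengths are in m, angles in rad, forces in N, time in s.
With the tool pointing down it reaches from about 0.25 to 0.775 m from the base axis. Payload 8.9 kg.
Tool frame: the origin (TCP) lies on the centre line of the jaws, within the pads' length; the fingertips stand 11 mm ahead of it and the grasp point (between the pads) lies 8 mm behind it; z points along the fingers, y is the line along which they close (so a half turn about z gives the same grasp; the last joint's range is limited). The gripper opens to 85 mm and grips with 20 to 120 N. Pads are 22 mm wide; open, the fingers measure 114 mm over their backs; the gripper's body (76 mm by 85 mm) begins 54 mm behind the grasp point. The pads swing forward as they close: fully open they stand 13 mm farther back than shut.
Start: joints at [-1.4, 0.291, -0.153, 1.127, 0, 1.431], TCP at [0.16, -0.5, 0.242] pointing down, gripper open.
Joint ranges: [-2.52, 2.52], [-0.91, 1.74], [-1.3, 1.37], [-1.96, 2.02], [-1.52, 1.47], [-3.14, 3.14]. Speed limits (rad/s): [2.22, 2.22, 2.79, 3.14, 3.14, 3.14].

INTERFACE

Orientations are given as a unit quaternion [w, x, y, z].
In Python, from cell import arm gives the robot as it stands. The module is installed in compiled form; this text tells all that it offers.
- The arm moves only by the tool servo_tool, never from a script. Its argument "commands" is a list that holds one entry, the list of rows, each a list of 7 numbers: the turn, a rotation vector about the tool's x, y, z in units of 6 degrees (1.0 is 6 degrees), then the shift along the tool's x, y, z in cm, then the gripper command: -1 is fully open, 1 is shut, values between are in proportion. In form: [[[ax, ay, az, x, y, z, claw], ...]]. A call has 1 to 12 rows; each row shifts and turns the commanded pose from where the row before left it, along the tool's axes as they then stand; what a row does not reach is not made up. A row lasts 1/12 s, in which the tool goes at most 41.7 mm and 7.16 degrees, less where a joint would pass 70% of its speed; a pose out of reach is approached as far as the arm can. A call with a gripper value outside its range is refused whole. The fingers move at their own pace and stop on an object; "newtons" is the grip in N (left out, the last holds). Time passes only in rows, so rows that do not move let the fingers close. It gives the time, the measured TCP pose, the force, the opening and the grip force at its end, in the units of the state.
- arm.read_state(): the state, without advancing time (a new reading comes with each control period).
- arm.grab_frame(name): name is "scene" or "top" or "wrist"; returns the picture (480x640x3 uint8, red, green, blue); there is no depth.
- arm.camera_model(name): a dict with "fx", "fy", "cx", "cy" (pixels), "dist" ([k1, k2, p1, p2, k3] as OpenCV has them; the pictures are not rectified), "R" (3x3) and "t" (3): a world point X has camera coordinates R X + t; the wrist camera has in their place "tool_from_camera" (4x4, takes a point from camera to tool coordinates, whose origin is the TCP and whose axes are the flange's). Camera axes: x right, y down, z forward; pixel columns grow to the right and rows downward; lengths in m; the calibration is good to about 2 mm. A picture is of the moment at which its call begins: read the wrist's pose just before it. camera_model takes no time and is no camera call.
- arm.finish_job(): hands the job in; it is judged then, once.
The state is a dict: "time": time; "joint_positions": joint angles; "qvel": joint speeds; "joint_torque": joint torques, N m; "eef_pos": TCP position; "tcp_rot": TCP orientation; "contact_force": force on the tool from outside, world axes, zero at the start; "moment": the same for the moment, N m; "grip_width": finger opening in m; "finger_force": force on a finger pad.
Only numpy, scipy, OpenCV 4.12 (cv2) and the standard library are available. Lean on these libraries where they do the work, as an engineer would, in place of code of your own. Each camera call takes 0.05 s, during which the arm holds its last target. There are 200 camera calls.

TASK

The hat-block stand rocks because its front right foot is too short. Slide the flat shim under that foot, fully home against the stop of the guide, then slide the tapered shim in on top of it, thin end first, until it is just snug; do not force anything. Let go, press down firmly on the rubber pad over that foot to check that the stand no longer rocks, and leave both shims in place and everything else alone.

Things in the scene. Friction and masses are not known exactly. Their poses are not given: they have to be found in the camera images.
- stand: hat-block stand with its fixed shim guide; origin on the bench under the middle of the 130 x 130 mm grey plate, +x away from the robot (the guide is entered along +x), +y to the left. Plate underside 30 mm, top 44 mm above the bench; feet 50 mm either side of the middle in x and y. Wooden hat block 94 mm wide, 16 mm behind and 16 mm left of the middle, top 114 mm above the bench
- press_pad (a point): middle of the top of the soft rubber pad (28 mm wide, 12 mm thick, gives 1 mm per 2 N, at most 8 mm) on the plate's front right corner, 56 mm above the bench, straight above the short foot. That foot, a steel disc of 20 mm diameter, hangs 10 to 16 mm above the bench with the stand at rest (the exact gap is not measured: feel for it)
- guide_home (a point): on the bench at the front face of the stop bar (5 mm high), on the guide's centre line, 22 mm behind the centre of the short foot: the flat shim's leading end belongs here. The axes are those of the stand
- guide_mouth (a point): on the bench at the open front end of the guide, on its centre line, 51 mm in front of guide_home. The two rails are 14 mm high and 34 mm apart inside, flared at the mouth; with the flares they are 60 mm wide outside
- packer: flat shim of pale wood, 120 x 30 x 6 mm, loose; origin in the middle of its underside, x along its length (both ends alike), z up. Either end may go in first; at home its origin is 60 mm in front of guide_home and its rear half sticks out of the guide
- wedge: tapered shim of pale wood, 105 x 30 mm, loose; origin in the middle of its underside, +x to the thin end. 2 mm thick there, 1.4 mm more per 10 mm over 57 mm, then 10 mm to the tail, where a grip stands upright (20 mm long, 14 wide, its top 42 mm above the underside). On top of the flat shim it becomes snug with its thin end 15 to 55 mm past the foot's front edge
- wedge_tip (a point): middle of the lower edge of the thin end, 52.5 mm from the tapered shim's origin
- wedge_grip (a point): in the middle of the upright grip, 42.5 mm behind the tapered shim's origin, 30 mm above its underside
- spool: bystander: pale thread spool, 33 mm wide, 58 mm tall; origin under its middle
- clip: bystander: clip clamp, 22 x 83 x 28 mm; origin under its middle
- die: bystander: brass die, 30 x 42 x 12 mm; origin under its middle
- rock (a joint): rocking of the plate about the line from its front left to its rear right foot, rad: 0 at rest, where its weight holds it; grows as the front right corner goes down (0.01 is 0.7 mm at the short foot). Unshimmed, 2 to 3 N on press_pad tips it, as far as 0.13; well shimmed, a firm press (about 10 N) leaves it under 0.012
- thimble: bystander: white thimble, 20 mm wide, 24 mm tall; origin under its middle
- beeswax: bystander: block of beeswax, 33 x 46 x 17 mm; origin under its middle

How it is judged:
On the way, in this order (a step that is already met when the one before it is completed fails the run):
1. the flat shim lies on the bench in the guide, home against the stop, the tapered one not yet under the foot (x of packer in the frame of guide_home between -0.065 and -0.055 m and y of packer in the frame of guide_home between -0.005 and 0.005 m and height (world z) of packer below 0.004 m and angle between packer's own z axis and vertical below 0.05 rad and angle between the x axis of packer and the x axis of stand, either way round below 0.15 rad and x of wedge_tip in the frame of guide_home below -0.03 m), for 0.2 s.
2. the tapered shim lies on the flat one, its thin end under the foot, and is let go (x of packer in the frame of guide_home between -0.065 and -0.055 m and y of packer in the frame of guide_home between -0.005 and 0.005 m and height (world z) of packer below 0.004 m and angle between packer's own z axis and vertical below 0.05 rad and angle between the x axis of packer and the x axis of stand, either way round below 0.15 rad and x of wedge_tip in the frame of guide_home above -0.022 m and y of wedge_tip in the frame of guide_home between -0.008 and 0.008 m and height (world z) of wedge_tip between 0.004 and 0.009 m and angle between wedge's own z axis and vertical below 0.07 rad and contact force between the fingers and wedge below 0.1 N), for 0.2 s.
3. the fingers press on the corner over the short foot with more than 5 N and it gives way by less than 0.85 mm (0.012 rad) (x of packer in the frame of guide_home between -0.065 and -0.055 m and y of packer in the frame of guide_home between -0.005 and 0.005 m and height (world z) of packer below 0.004 m and angle between packer's own z axis and vertical below 0.05 rad and angle between the x axis of packer and the x axis of stand, either way round below 0.15 rad and x of wedge_tip in the frame of guide_home above -0.022 m and y of wedge_tip in the frame of guide_home between -0.008 and 0.008 m and height (world z) of wedge_tip between 0.004 and 0.009 m and angle between wedge's own z axis and vertical below 0.07 rad and contact force between the fingers and stand above 5 N and horizontal distance between the grasp point and press_pad below 0.02 m and value of joint rock below 0.012 rad), for 0.3 s.
At the end, for the whole second after the job is handed in: Flat shim flat on the bench in the guide, within 5 mm of home lengthwise and sideways; tapered shim flat on top of it with its thin end at least 10 mm past the foot's front edge, within 8 mm of the centre line; stand level (rock under 0.006 rad); all at rest (x of packer in the frame of guide_home between -0.065 and -0.055 m and y of packer in the frame of guide_home between -0.005 and 0.005 m and height (world z) of packer below 0.004 m and angle between packer's own z axis and vertical below 0.05 rad and angle between the x axis of packer and the x axis of stand, either way round below 0.15 rad and x of wedge_tip in the frame of guide_home above -0.022 m and y of wedge_tip in the frame of guide_home between -0.008 and 0.008 m and height (world z) of wedge_tip between 0.004 and 0.009 m and angle between wedge's own z axis and vertical below 0.07 rad and value of joint rock below 0.006 rad and linear speed of each of wedge, packer below 0.01 m/s); the robot touches nothing.
It fails at once if the stand or guide is pressed with more than 40 N (contact force between the fingers and stand above 40 N).
It fails at once if the flat shim is pressed with more than 40 N (contact force between packer and stand above 40 N).
It fails at once if the tapered shim is jammed against the foot or guide with more than 30 N (contact force between wedge and stand above 30 N).
It fails at once if a bystander (spool, clip, thimble, beeswax, die) is pushed away by more than 30 mm (distance of any of spool, clip, thimble, beeswax, die from where it was at the start of the episode above 0.03 m).
It also fails if it takes over 72 s, if anything falls off the work surface, if the arm or the gripper's body presses on something with over 40 N, if the wrist force passes 120 N, or if a joint passes its speed limit or range.

## Working session

There is one attempt and no reset: what is moved stays moved. The work goes in short steps, Python scripts to look and compute and a tool call to move; the robot and the scene stay as the last step left them, time stands still between calls to the robot, and variables do not carry over. Pictures are saved under pics/ and viewed, at most 10 in all, crops included, and the job is handed in when it is done.

Besides the shell and the picture viewer there is one more tool, called after "Request:" as a command line: name --argument value ..., lists and objects as JSON in quotes. servo_tool: Moves the arm, as the interface text tells. Its arguments: {"type":"object","properties":{"commands":{"type":"array","items":{"type":"array","items":{"type":"array","items":{"type":"number"}}}},"newtons":{"type":"number"}},"required":["commands"]}

```bash
mkdir -p pics
python3 - <<'E'
from cell import arm
import cv2,numpy as np
for n in("top","scene"):
    f=arm.grab_frame(n); cv2.imwrite(f"pics/{n}0.png",f[:,:,::-1])
    m=arm.camera_model(n); print(n,{k:np.round(v,4).tolist() for k,v in m.items()})
print(np.round(arm.camera_model("wrist")["tool_from_camera"],4).tolist())
s=arm.read_state(); print(s)
E
```

```text
top {'fx': 492.1786, 'fy': 492.1786, 'cx': 316.5663, 'cy': 242.5075, 'dist': [-0.0235, 0.0, 0.0, 0.0, 0.0], 'R': [[0.0296, -0.9993, 0.0207], [-0.9882, -0.0324, -0.1494], [0.15, -0.0161, -0.9886]], 't': [0.1106, 0.5926, 0.8477]}
scene {'fx': 482.0455, 'fy': 482.0455, 'cx': 318.4864, 'cy': 241.8318, 'dist': [-0.0089, 0.0, 0.0, 0.0, 0.0], 'R': [[-0.6795, -0.7336, 0.0063], [-0.3057, 0.2753, -0.9115], [0.6669, -0.6213, -0.4113]], 't': [0.4895, 0.2013, 0.718]}
[[0.0005, -0.9644, -0.2646, 0.0666], [1.0, 0.0006, -0.0004, 0.001], [0.0006, -0.2646, 0.9644, -0.1314], [0.0, 0.0, 0.0, 1.0]]
{'time': 0.1, 'joint_positions': array([-1.40032702e+00,  2.91224631e-01, -1.54033894e-01,  1.12666753e+00,
        3.91245182e-06,  1.43150857e+00]), 'qvel': array([ 0.00149957, -0.00147152,  0.00217178, -0.00255995, -0.00020481,
       -0.00111581]), 'joint_torque': array([ 8.88550712e-04, -5.37980533e+01,  3.31918645e+01,  9.30567709e-03,
       -1.70859284e-04,  2.12848107e-06]), 'eef_pos': array([ 0.15998397, -0.49965449,  0.24179568]), 'tcp_rot': array([-5.64826860e-04,  9.88030119e-01,  1.54260059e-01, -6.85033829e-06]), 'contact_force': array([-1.43068381,  0.00375537,  0.46211937]), 'moment': array([-0.03159035, -0.03674157,  0.02008441]), 'finger_force': 0.0, 'grip_width': 0.08563557528552879}
```

View pics/top0.png

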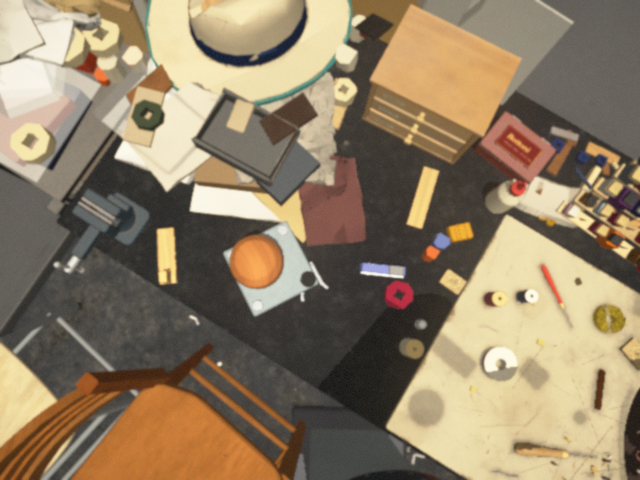

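View pics/scene0.png

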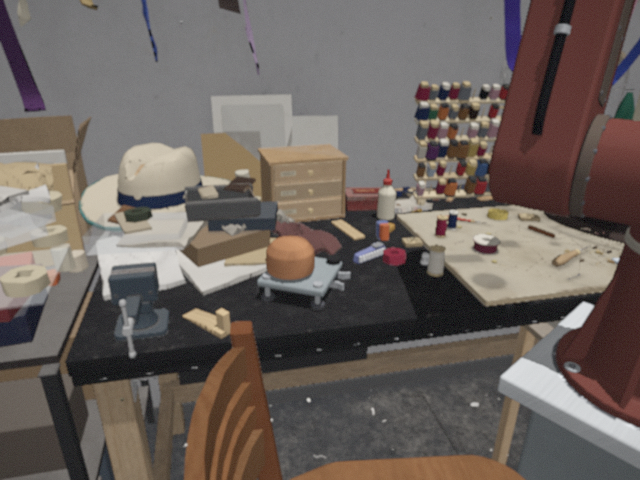

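Run:
```python
import cv2,numpy as np
a=cv2.imread("pics/top0.png")[205:325,140:340]; b=cv2.imread("pics/scene0.png")[215:345,170:370]
a=cv2.resize(a,(800,480),interpolation=cv2.INTER_CUBIC)
b=cv2.resize(b,(800,520),interpolation=cv2.INTER_CUBIC)
cv2.imwrite("pics/crop_a.png",a);cv2.imwrite("pics/crop_b.png",b)
```

```text
(no output)
```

View pics/crop_a.png

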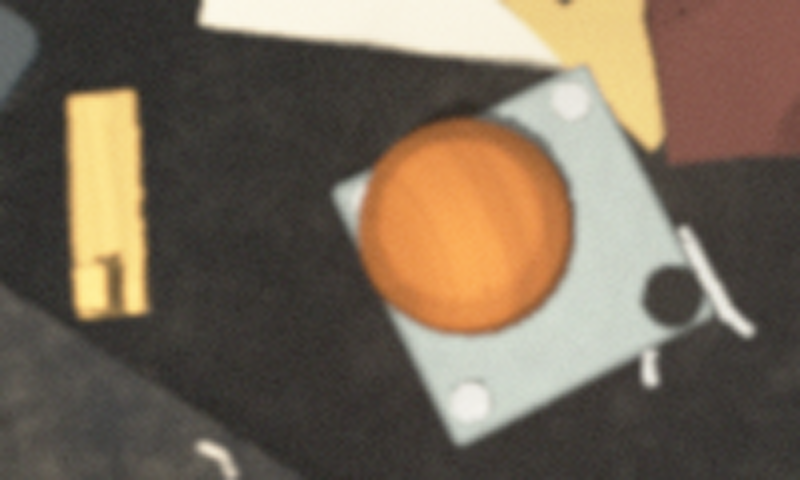

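View pics/crop_b.png

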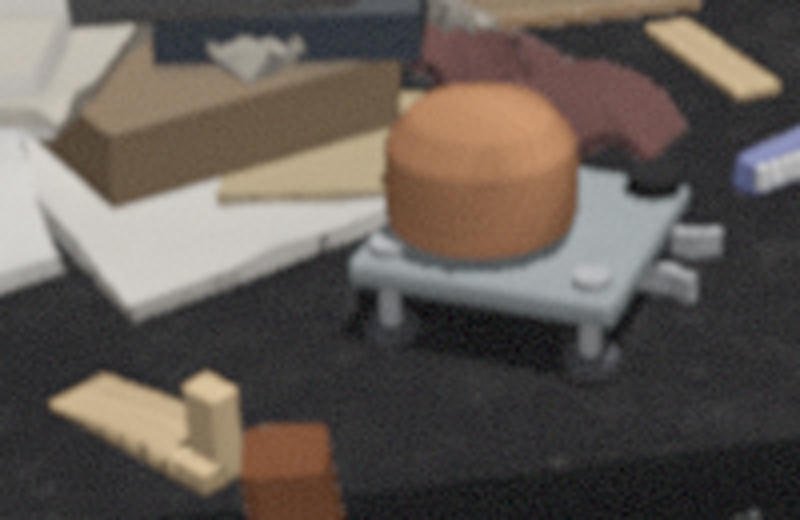

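```bash
cat > h.py <<'E'
import cv2,numpy as np
from scipy.spatial.transform import Rotation as Rn
def ray(m,uv):
    K=np.array([[m["fx"],0,m["cx"]],[0,m["fy"],m["cy"]],[0,0,1]])
    p=cv2.undistortPoints(np.float64(uv).reshape(-1,1,2),K,np.float64(m["dist"])).reshape(-1,2)
    d=np.c_[p,np.ones(len(p))]
    R=np.array(m["R"]);t=np.array(m["t"])
    return -R.T@t, d@R
def plane(m,uv,z):
    o,d=ray(m,uv); return o+d*((z-o[2])/d[:,2])[:,None]
def tri(m1,p1,m2,p2):
    o1,d1=ray(m1,[p1]);o2,d2=ray(m2,[p2]);d1=d1[0];d2=d2[0]
    s=np.linalg.lstsq(np.c_[d1,-d2],o2-o1,rcond=None)[0]
    a=o1+s[0]*d1;b=o2+s[1]*d2; return (a+b)/2,np.linalg.norm(a-b)
def wristmodel(arm,s):
    T=np.array(arm.camera_model("wrist")["tool_from_camera"]);q=s["tcp_rot"]
    Rw=Rn.from_quat([q[1],q[2],q[3],q[0]]).as_matrix()
    m=dict(arm.camera_model("wrist")); Rc=Rw@T[:3,:3]; tc=Rw@T[:3,3]+s["eef_pos"]
    m["R"]=Rc.T;m["t"]=-Rc.T@tc; return m
def yaw(s): q=s["tcp_rot"]; return 2*np.degrees(np.arctan2(q[2],q[1]))
def rect(mask):
    c=max(cv2.findContours(mask.astype(np.uint8),cv2.RETR_EXTERNAL,cv2.CHAIN_APPROX_NONE)[0],key=cv2.contourArea)
    return c,cv2.boxPoints(cv2.minAreaRect(c))
def rel(s,tgt,yawt=None):
    """world delta to target in tool axes cm, and turn units about tool z"""
    q=s["tcp_rot"];Rw=Rn.from_quat([q[1],q[2],q[3],q[0]]).as_matrix()
    return np.round(Rw.T@(np.array(tgt)-s["eef_pos"])*100,2), None if yawt is None else round((yaw(s)-yawt)/6,2)
E
python3 - <<'E'
from h import *
from cell import arm
T=arm.camera_model("top");S=arm.camera_model("scene")
a=cv2.imread("pics/top0.png");hsv=cv2.cvtColor(a,cv2.COLOR_BGR2HSV)
def box(x0,y0,x1,y1,cond):
    m=np.zeros(a.shape[:2],bool);m[y0:y1,x0:x1]=cond[y0:y1,x0:x1];return m
H,Sa,V=[hsv[...,i].astype(int) for i in range(3)]
pale=(V>130)&(H>12)&(H<35)&(Sa>50)
for n,r,z in(("packer",(400,155,445,240),.006),("wedge",(150,220,185,290),.008)):
    c,b=rect(box(*r,pale));w=plane(T,b,z);print(n,b.round(1).tolist(),"\n",w.round(4).tolist(),w.mean(0).round(4))
    e=[w[1]-w[0],w[2]-w[1]];e=max(e,key=np.linalg.norm);print(np.linalg.norm(w[1]-w[0]),np.linalg.norm(w[2]-w[1]),np.degrees(np.arctan2(e[1],e[0])))
# plate: greyblue; corners from crop estimate, scale 4
cr=np.array([[335,190],[585,68],[715,318],[460,447]])/4+[140,205]
w=plane(T,cr,.044);print("plate",w.round(4).tolist(),w.mean(0).round(4),[np.linalg.norm(w[i]-w[i-1]).round(4) for i in range(4)])
for i in(0,1):
    e=w[i+1]-w[i] if i==0 else w[1]-w[2];print(np.degrees(np.arctan2(e[1],e[0])))
print("pad",plane(T,[np.array([672,295])/4+[140,205]],.056))
print("rails",plane(T,np.array([[682,228],[720,290],[750,332],[650,350],[650,385]])/4+[140,205],.014).round(4).tolist())
for n,p in dict(clip0=(362,268),clip1=(404,272),red=(399,294),spool=(411,347),thim=(420,324),wax=(459,232),die=(453,281)).items(): print(n,plane(T,[p],.02)[0].round(3))
print("chair",tri(T,(208,348),S,(243,325)))
E
```

```text
packer [[405.29998779296875, 224.1999969482422], [423.1000061035156, 165.0], [439.70001220703125, 170.0], [421.8999938964844, 229.1999969482422]] 
 [[0.6353, -0.0398, 0.006], [0.7537, -0.0743, 0.006], [0.7449, -0.1068, 0.006], [0.6267, -0.0716, 0.006]] [ 0.6902 -0.0731  0.006 ]
0.12329012897086945 0.033640260788277504 -16.259730415913126
wedge [[155.0, 227.6999969482422], [174.0, 226.6999969482422], [177.0, 283.29998779296875], [158.0, 284.29998779296875]] 
 [[0.6125, 0.4334, 0.008], [0.6155, 0.3979, 0.008], [0.5093, 0.3847, 0.008], [0.5063, 0.4196, 0.008]] [0.5609 0.4089 0.008 ]
0.03560694102922831 0.10707246677736079 -172.90462616063084
plate [[0.5651, 0.2953, 0.044], [0.6246, 0.1852, 0.044], [0.513, 0.1228, 0.044], [0.4526, 0.2337, 0.044]] [0.5389 0.2093 0.044 ] [np.float64(0.1282), np.float64(0.1251), np.float64(0.1279), np.float64(0.1263)]
-61.596645987476826
29.19941251279534
pad [[0.52177256 0.14238015 0.056     ]]
rails [[0.5563, 0.1387, 0.014], [0.528, 0.1202, 0.014], [0.509, 0.1058, 0.014], [0.4994, 0.1516, 0.014], [0.4833, 0.1511, 0.014]]
clip0 [0.547 0.043 0.02 ]
clip1 [ 0.543 -0.035  0.02 ]
red [ 0.502 -0.026  0.02 ]
spool [ 0.407 -0.048  0.02 ]
thim [ 0.448 -0.064  0.02 ]
wax [ 0.621 -0.138  0.02 ]
die [ 0.529 -0.126  0.02 ]
chair (array([0.42792006, 0.35902199, 0.03851624]), np.float64(0.10954043159020965))
```

Run:
```python
from h import *
from cell import arm
T=arm.camera_model("top");S=arm.camera_model("scene")
K=np.array([[T["fx"],0,T["cx"]],[0,T["fy"],T["cy"]],[0,0,1]])
for z in(.4,.3,.25,.2,.15,.1,.05,0,-.1):
    X=plane(S,[(243,325)],z); p=T["R"]@X[0]+T["t"]; p=K@p; print(z,X[0].round(3),(p[:2]/p[2]).round())
# wedge via scene: grip top corners (scene crop px)
g=np.array([[208,372],[183,388],[238,392],[213,406]])/4+[170,215]
print(plane(S,g,.042).mean(0), "thin end", plane(S,np.array([[50,405],[100,373]])/4+[170,215],.002).round(4).tolist())
gt=np.array([[75,265],[107,262],[110,310],[78,315]])/4+[140,205]
print(plane(T,gt,.042).mean(0)); print("top thin",plane(T,np.array([[67,93],[135,90]])/4+[140,205],.002).round(4).tolist())
print("tail",plane(T,np.array([[77,320],[149,313]])/4+[140,205],.010).round(4).tolist())
print("scene pad",plane(S,[np.array([655,183])/4+[170,215]],.056))
s=arm.read_state();print(yaw(s),rel(s,[.69,-.073,.15],-16.3))
```

```text
0.4 [0.011 0.689 0.4  ] [-316.  798.]
0.3 [0.138 0.608 0.3  ] [-110.  586.]
0.25 [0.201 0.568 0.25 ] [-36. 510.]
0.2 [0.264 0.528 0.2  ] [ 24. 448.]
0.15 [0.327 0.487 0.15 ] [ 75. 396.]
0.1 [0.391 0.447 0.1  ] [118. 351.]
0.05 [0.454 0.407 0.05 ] [155. 313.]
0 [0.517 0.367 0.   ] [188. 280.]
-0.1 [ 0.644  0.286 -0.1  ] [242. 225.]
[0.51702632 0.40414097 0.042     ] thin end [[0.6094, 0.4319, 0.002], [0.6181, 0.4021, 0.002]]
[0.51777083 0.40122571 0.042     ]
top thin [[0.6125, 0.432, 0.002], [0.615, 0.3999, 0.002]]
tail [[0.505, 0.4166, 0.01], [0.5093, 0.3837, 0.01]]
scene pad [[0.51022064 0.15452055 0.056     ]]
17.747772134371083 (array([ 63.48, -24.47,   9.22]), np.float64(5.67))
```

Request:
servo_tool --commands '[[[0, 0, 0, 2.5, -1.1, 0.17, -1], [0, 0, 0, 2.5, -1.1, 0.17, -1], [0, 0, 0, 2.5, -1.1, 0.17, -1], [0, 0, 0, 2.5, -1.1, 0.17, -1], [0, 0, 0, 2.5, -1.1, 0.17, -1], [0, 0, 0, 2.5, -1.1, 0.17, -1], [0, 0, 0, 2.5, -1.1, 0.17, -1], [0, 0, 0, 2.5, -1.1, 0.17, -1], [0, 0, 0, 2.5, -1.1, 0.17, -1], [0, 0, 0, 2.5, -1.1, 0.17, -1], [0, 0, 0, 2.5, -1.1, 0.17, -1], [0, 0, 0, 2.5, -1.1, 0.17, -1]]]'

```text
time: 1.1
eef_pos: [0.4063, -0.2816, 0.2216]
tcp_rot: [-0.0, 0.988, 0.154, -0.0]
contact_force: [0.2, -0.3, 0.5]
grip_width: 0.0859
finger_force: 0.0
```

Request:
servo_tool --commands '[[[0, 0, 0, 2.5, -1.1, 0.17, -1], [0, 0, 0, 2.5, -1.1, 0.17, -1], [0, 0, 0, 2.5, -1.1, 0.17, -1], [0, 0, 0, 2.5, -1.1, 0.17, -1], [0, 0, 0, 2.5, -1.1, 0.17, -1], [0, 0, 0, 2.5, -1.1, 0.17, -1], [0, 0, 0, 2.5, -1.1, 0.17, -1], [0, 0, 0, 2.5, -1.1, 0.17, -1], [0, 0, 0, 2.5, -1.1, 0.17, -1], [0, 0, 0, 2.5, -1.1, 0.17, -1], [0, 0, 0, 2.5, -1.1, 0.17, -1], [0, 0, 0, 2.5, -1.1, 0.17, -1]]]'

```text
time: 2.1
eef_pos: [0.6516, -0.0645, 0.2009]
tcp_rot: [-0.0, 0.988, 0.154, -0.0]
contact_force: [0.1, -0.7, 0.2]
grip_width: 0.0852
finger_force: 0.0
```

Request:
servo_tool --commands '[[[0, 0, -1.1, 0, 0, 0, -1], [0, 0, -1.1, 0, 0, 0, -1], [0, 0, -1.1, 0, 0, 0, -1], [0, 0, -1.1, 0, 0, 0, -1], [0, 0, -1.1, 0, 0, 0, -1], [0, 0, -1.1, 0, 0, 0, -1], [0, 0, -1.1, 0, 0, 0, -1], [0, 0, -1.1, 0, 0, 0, -1], [0, 0, -1.1, 0, 0, 0, -1], [0, 0, -1.1, 0, 0, 0, -1], [0, 0, -1.1, 0, 0, 0, -1], [0, 0, -1.1, 0, 0, 0, -1]]]'

```text
time: 3.1
eef_pos: [0.6508, -0.0656, 0.201]
tcp_rot: [-0.0, 0.661, 0.751, -0.0]
contact_force: [0.3, -0.5, 0.0]
grip_width: 0.0856
finger_force: 0.0
```

Request:
servo_tool --commands '[[[0, 0, -1.1, 0, 0, 0, -1], [0, 0, -1.1, 0, 0, 0, -1], [0, 0, -1.1, 0, 0, 0, -1], [0, 0, -1.1, 0, 0, 0, -1], [0, 0, -1.1, 0, 0, 0, -1], [0, 0, -1.1, 0, 0, 0, -1], [0, 0, -1.1, 0, 0, 0, -1], [0, 0, -1.1, 0, 0, 0, -1], [0, 0, -1.1, 0, 0, 0, -1], [0, 0, -1.1, 0, 0, 0, -1], [0, 0, 0, 0, 0, 0, -1]]]'

```text
time: 4.02
eef_pos: [0.6507, -0.0656, 0.201]
tcp_rot: [-0.0, 0.146, 0.989, 0.0]
contact_force: [-0.3, -1.0, -0.3]
grip_width: 0.0853
finger_force: 0.0
```

Run:
```python
from h import *
from cell import arm
s=arm.read_state();print(s["time"],yaw(s),s["eef_pos"],s["joint_positions"].round(2),s["contact_force"])
m=wristmodel(arm,s);f=arm.grab_frame("wrist")[:,:,::-1].copy();cv2.imwrite("pics/w1.png",f)
hsv=cv2.cvtColor(f,cv2.COLOR_BGR2HSV).astype(int)
pale=(hsv[...,2]>120)&(hsv[...,0]>12)&(hsv[...,0]<35)&(hsv[...,1]>50)
c,b=rect(pale);w=plane(m,b,.006);print(b.round(),w.round(4).tolist(),w.mean(0))
for i in(0,1):
    e=w[i+1]-w[i];print(np.linalg.norm(e),np.degrees(np.arctan2(e[1],e[0])))
```

```text
4.0167 163.25021471282236 [ 0.65073226 -0.0655939   0.20102536] [-0.21  0.56  0.16  1.17  0.    0.08] [-0.27189059 -0.96253999 -0.30048204]
[[276. 386.]
 [284. 325.]
 [436. 347.]
 [428. 407.]] [[0.8268, -0.1649, 0.006], [0.7574, -0.1323, 0.006], [0.8297, 0.0187, 0.006], [0.9042, -0.0064, 0.006]] [ 0.82952252 -0.07122422  0.006     ]
0.07667969189502434 154.81826747658766
0.16739284130781049 64.41268132486563
```

View pics/w1.png

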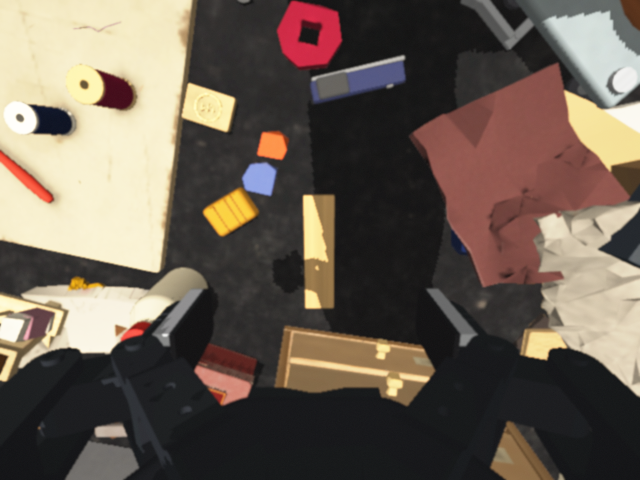

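Run:
```python
from h import *
from cell import arm
s=arm.read_state();m=wristmodel(arm,s)
f=cv2.imread("pics/w1.png")
hsv=cv2.cvtColor(f,cv2.COLOR_BGR2HSV).astype(int)
pale=(hsv[...,2]>110)&(hsv[...,0]>10)&(hsv[...,0]<35)&(hsv[...,1]>40)
M=np.zeros_like(pale);M[185:318,292:345]=pale[185:318,292:345]
c,b=rect(M);w=plane(m,b,.006);print(b.round(),w.round(4).tolist(),w.mean(0))
for i in(0,1):
    e=w[i+1]-w[i];print(np.linalg.norm(e),np.degrees(np.arctan2(e[1],e[0])))
# stand: corner of plate/rails visible top right
```

```text
[[302. 194.]
 [333. 194.]
 [333. 308.]
 [302. 308.]] [[0.6284, -0.0719, 0.006], [0.6372, -0.0434, 0.006], [0.7531, -0.0773, 0.006], [0.7434, -0.1086, 0.006]] [ 0.69050812 -0.0752618   0.006     ]
0.029860955269243383 72.85937797201335
0.1207662474774123 -16.305803216674768
```

Request:
servo_tool --commands '[[[0, 0, 0, 0, 0.25, 2.5, -1], [0, 0, 0, 0, 0, 2.5, -1], [0, 0, 0, 0, 0, 2.5, -1], [0, 0, 0, 0, 0, 2.5, -1], [0, 0, 0, 0, 0, 2.5, 0], [0, 0, 0, 0, 0, 2.5, 0], [0, 0, 0, 0, 0, 2, 0], [0, 0, 0, 0, 0, 1.2, 0], [0, 0, 0, 0, 0, 0.7, 0], [0, 0, 0, 0, 0, 0, 0], [0, 0, 0, 0, 0, 0, 0]]]' --newtons 40

```text
time: 4.98
eef_pos: [0.6522, -0.0633, 0.0131]
tcp_rot: [0.0, 0.149, 0.989, -0.0]
contact_force: [0.3, 0.6, 1.4]
grip_width: 0.0427
finger_force: 0.0
```

Now close and lift.

Request:
servo_tool --commands '[[[0, 0, 0, 0, 0, 0.1, 0], [0, 0, 0, 0, 0, 0, 1], [0, 0, 0, 0, 0, 0, 1], [0, 0, 0, 0, 0, 0, 1], [0, 0, 0, 0, 0, 0, 1], [0, 0, 0, 0, 0, 0, 1]]]' --newtons 40

```text
time: 5.48
eef_pos: [0.6527, -0.0634, 0.013]
tcp_rot: [0.001, 0.148, 0.989, -0.0]
contact_force: [-1.6, 0.2, 6.1]
grip_width: 0.0279
finger_force: 39.5
```

Request:
servo_tool --commands '[[[0, 0, 0, 0, 0, -0.5, 1], [0, 0, 0, 0, 0, -1.5, 1], [0, 0, 0, 0, 0, -1.5, 1], [0, 0, 0, 0, 0, -1.5, 1], [0, 0, 0, 0, 0, -1, 1], [0, 0, 0, 0, 0, 0, 1], [0, 0, 0, 0, 0, 0, 1]]]'

```text
time: 6.07
eef_pos: [0.6521, -0.0634, 0.072]
tcp_rot: [0.001, 0.148, 0.989, -0.0]
contact_force: [-0.0, -0.2, -0.8]
grip_width: 0.0281
finger_force: 39.4
```

Run:
```python
from h import *
from cell import arm
s=arm.read_state();print(s["time"],yaw(s),s["eef_pos"],s["contact_force"],s["moment"],s["grip_width"])
cv2.imwrite("pics/w2.png",arm.grab_frame("wrist")[:,:,::-1])
```

```text
6.0667 162.94640342325542 [ 0.65210902 -0.06335802  0.07196858] [-0.03428009 -0.19685928 -0.79133676] [ 0.01644762  0.03304376 -0.00317524] 0.028069031235355157
```

View pics/w2.png

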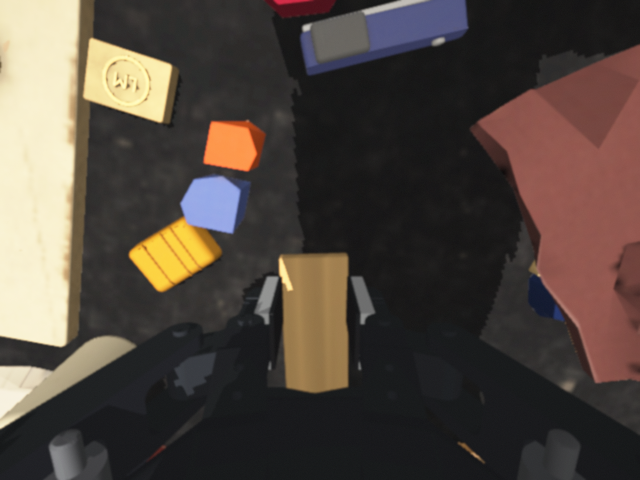

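Request:
servo_tool --commands '[[[0, 0, 0, 1.2, 0.2, -1, 1], [0, 0, 0, 2.4, 0.4, -1, 1], [0, 0, 0, 2.6, 0.4, -1, 1], [0, 0, 0, 2.6, 0.5, -1, 1], [0, 0, 0, 2.6, 0.5, -0.8, 1], [0, 0, 0, 2.6, 0.5, 0, 1], [0, 0, 0, 2.6, 0.5, 0, 1], [0, 0, 0, 2.6, 0.4, 0, 1], [0, 0, 0, 2.6, 0.4, 0, 1], [0, 0, 0, 2.6, 0.4, 0, 1], [0, 0, 0, 2.6, 0.4, 0, 1], [0, 0, 0, 2, 0.4, 0, 1]]]'

```text
time: 7.12
eef_pos: [0.3862, 0.0701, 0.1185]
tcp_rot: [-0.001, 0.148, 0.989, -0.0]
contact_force: [0.0, -0.1, -1.3]
grip_width: 0.0288
finger_force: 39.4
```

Request:
servo_tool --commands '[[[0, 0, -0.6, 0, 0, 0, 1], [0, 0, -0.9, 0, 0, 0, 1], [0, 0, -0.9, 0, 0, 0, 1], [0, 0, -0.9, 0, 0, 0, 1], [0, 0, -0.9, 0, 0, 0, 1], [0, 0, -0.9, 0, 0, 0, 1], [0, 0, -0.9, 0, 0, 0, 1], [0, 0, -0.9, 0, 0, 0, 1], [0, 0, -0.7, 0, 0, 0, 1], [0, 0, 0, 0, 0, 0, 1], [0, 0, 0, 0, 0, 0, 1]]]'

```text
time: 8.03
eef_pos: [0.3886, 0.0696, 0.1189]
tcp_rot: [-0.001, -0.245, 0.969, 0.0]
contact_force: [-0.1, -0.3, -0.7]
grip_width: 0.0281
finger_force: 39.4
```

Run:
```python
from h import *
from cell import arm
s=arm.read_state();print(s["time"],yaw(s),s["eef_pos"],s["contact_force"],s["grip_width"],s["joint_positions"].round(2))
np.save("s3.npy",s,allow_pickle=True)
f=arm.grab_frame("wrist")[:,:,::-1];cv2.imwrite("pics/w3.png",f)
```

```text
8.0333 208.41038334159205 [0.38862398 0.06955904 0.11894549] [-0.10924563 -0.26902658 -0.70436523] 0.028108594641731464 [-0.01  0.17 -0.67  0.73  0.   -0.5 ]
```

View pics/w3.png

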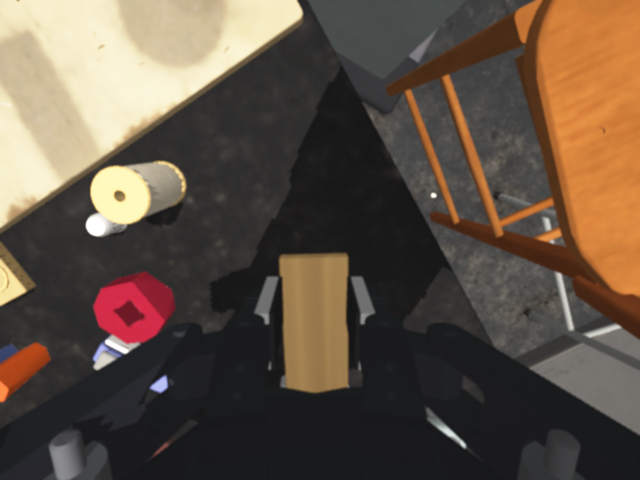

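```bash
cat > plate.py <<'E'
from h import *
from cell import arm
def fit(cam,img,cr):
    m=arm.camera_model(cam);a=cv2.imread(img)
    hsv=cv2.cvtColor(a,cv2.COLOR_BGR2HSV).astype(int)
    B=a.astype(int)
    g=cv2.GaussianBlur(a,(3,3),0).astype(float)
    import itertools
    gray=cv2.cvtColor(a,cv2.COLOR_BGR2GRAY).astype(np.float32)
    W=plane(m,cr,.044)[:,:2];L=[]
    K=np.array([[m["fx"],0,m["cx"]],[0,m["fy"],m["cy"]],[0,0,1]])
    def px(X): return cv2.projectPoints(X,cv2.Rodrigues(np.array(m["R"]))[0],np.array(m["t"]),K,np.float64(m["dist"]))[0].reshape(-1,2)
    c=W.mean(0)
    for i in range(4):
        p,q=W[i],W[(i+1)%4];t=(q-p)/np.linalg.norm(q-p);n=np.array([t[1],-t[0]])
        if n@(p-c)<0:n=-n
        pts=[]
        for k in np.linspace(.15,.85,29):
            off=np.linspace(-.01,.01,41)
            X=np.c_[(p+k*(q-p))+off[:,None]*n,np.full(41,.044)];u=px(X).astype(np.float32)
            v=cv2.remap(gray,u[:,:1].copy(),u[:,1:].copy(),cv2.INTER_LINEAR).ravel()
            d=np.diff(v);j=d.argmin()
            if d[j]<-3: pts.append(X[j,:2]+.00025*n)
        pts=np.float32(pts)
        if len(pts)<6: L.append(None);print("edge",i,len(pts));continue
        vx,vy,x,y=cv2.fitLine(pts,cv2.DIST_HUBER,0,.001,.001).ravel()
        print("edge",i,len(pts),np.degrees(np.arctan2(vy,vx)).round(2),x.round(4),y.round(4),"res",np.median(abs((pts-[x,y])@[-vy,vx])).round(5));L.append((vx,vy,x,y))
    return L
if __name__=="__main__":
    fit("top","pics/top0.png",np.array([[335,190],[585,68],[715,318],[460,447]])/4+[140,205])
    print("scene")
    fit("scene","pics/scene0.png",np.array([[352,262],[570,170],[690,185],[605,312]])/4+[170,215])
E
python3 plate.py
```

```text
edge 0 29 -65.45 0.5982 0.246 res 0.00112
edge 1 29 35.54 0.5744 0.1539 res 0.00115
edge 2 29 -61.0 0.4759 0.1939 res 0.0004
edge 3 29 29.11 0.4987 0.2618 res 0.00025
scene
edge 0 0
edge 1 18 7.26 0.5485 0.1443 res 0.0021
edge 2 29 -63.12 0.4842 0.1761 res 0.00117
edge 3 18 30.17 0.4957 0.2647 res 0.00047
```

Run:
```python
from h import *
from cell import arm
s=arm.read_state();m=wristmodel(arm,s);f=cv2.imread("pics/w3.png")
hsv=cv2.cvtColor(f,cv2.COLOR_BGR2HSV).astype(int)
M=np.zeros(f.shape[:2],bool);r=(slice(245,400),slice(270,360))
pale=(hsv[...,2]>70)&(hsv[...,0]>8)&(hsv[...,0]<35)&(hsv[...,1]>50);M[r]=pale[r]
c,b=rect(M);c=c.reshape(-1,2)
w=plane(m,c,.112)[:,:2]-s["eef_pos"][:2];ya=np.radians(yaw(s)-180)
x=w@[np.cos(ya),np.sin(ya)];y=w@[-np.sin(ya),np.cos(ya)]
print(b.tolist(),"tail x",np.percentile(x,[0,5,10]),"y range",y.min(),y.max())
for k in(-.05,-.04,-.03,-.02): 
    q=abs(x-k)<.006;print(k,q.sum(),y[q].min(),y[q].max())
# corners near end
print(plane(m,[[280,255],[347,254],[286,390],[348,390]],.112)[:,:2]-s["eef_pos"][:2], s["eef_pos"][:2]@np.array([[.8742,-.4856],[.4856,.8742]]))
A=np.array([[.8742,-.4856],[.4856,.8742]])
X=A@np.array([.485-.1,-.128]);print("stage",X,rel(s,[*X,.0135],209.05))
```

```text
[[279.0, 253.0], [348.0, 253.0], [348.0, 392.0], [279.0, 392.0]] tail x [-0.02199698 -0.02199504 -0.0215434 ] y range -0.01612576889501074 0.015408737265009333Traceback (most recent call last):
  File "<stdin>", line 12, in <module>
    return umr_minimum(a, axis, None, out, keepdims, initial, where)
ValueError: zero-size array to reduction operation minimum which has no identity
```

Request:
servo_tool --commands '[[[0, 0, -0.1, -0.4, 0, 2, 1], [0, 0, 0, -0.5, 0, 2.5, 1], [0, 0, 0, -0.45, 0, 2.5, 1], [0, 0, 0, 0, 0, 2, 1], [0, 0, 0, 0, 0, 1, 1], [0, 0, 0, 0, 0, 0.5, 1], [0, 0, 0, 0, 0, 0, 1], [0, 0, 0, 0, 0, 0, 1]]]'

```text
time: 8.75
eef_pos: [0.4009, 0.0761, 0.0145]
tcp_rot: [-0.0, -0.251, 0.968, 0.0]
contact_force: [0.9, -0.5, -0.2]
grip_width: 0.0279
finger_force: 39.4
```

Request:
servo_tool --commands '[[[0, 0, 0, -0.5, 0, 0, 1], [0, 0, 0, -0.5, 0, 0, 1], [0, 0, 0, -0.5, 0, 0, 1], [0, 0, 0, -0.5, 0, 0, 1], [0, 0, 0, -0.3, 0, 0, 1], [0, 0, 0, 0, 0, 0, 1]]]' --newtons 20

```text
time: 9.25
eef_pos: [0.42, 0.0869, 0.0142]
tcp_rot: [-0.002, -0.252, 0.968, -0.001]
contact_force: [-3.4, -3.8, -0.2]
grip_width: 0.028
finger_force: 39.4
```

Request:
servo_tool --commands '[[[0, 0, 0, -0.4, 0, 0, 1], [0, 0, 0, -0.4, 0, 0, 1], [0, 0, 0, 0, 0, 0, 1]]]'

```text
time: 9.5
eef_pos: [0.4205, 0.0881, 0.013]
tcp_rot: [-0.008, -0.251, 0.968, -0.002]
contact_force: [-21.2, -19.9, 13.7]
grip_width: 0.0284
finger_force: 40.8
```

Run:
```python
from h import *
from cell import arm
s=arm.read_state();print(yaw(s),s["eef_pos"],s["eef_pos"][:2]@np.array([[.8742,-.4856],[.4856,.8742]]),s["contact_force"],s["moment"],s["finger_force"])
f=arm.grab_frame("top")[:,:,::-1];cv2.imwrite("pics/top4.png",f)
a=cv2.resize(f[235:355,255:415],(800,600),interpolation=cv2.INTER_CUBIC);cv2.imwrite("pics/c4.png",a)
```

```text
209.05944147457322 [0.42045878 0.08808844 0.01303092] [ 0.41034082 -0.12716787] [-21.20674352 -19.92011918  13.7357503 ] [-4.18036165  4.32068876 -0.16898521] 40.75624644756317
```

View pics/c4.png

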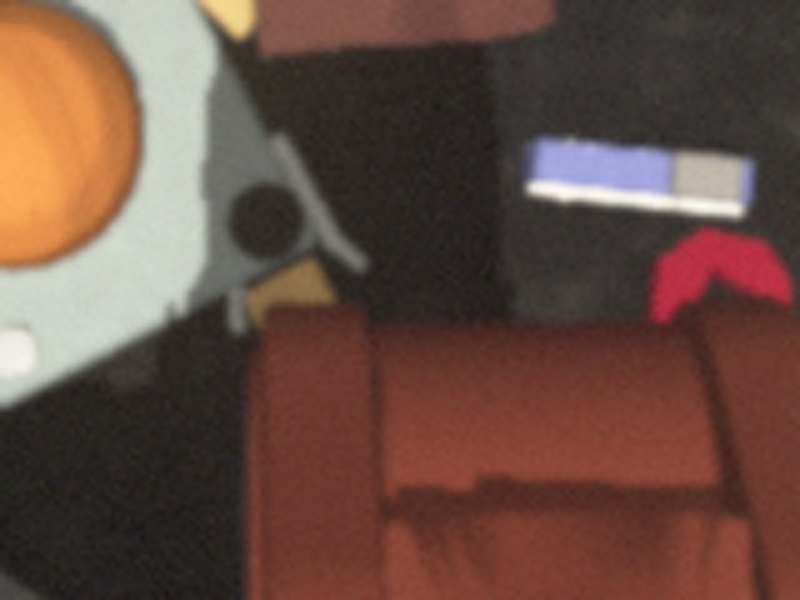

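Request:
servo_tool --commands '[[[0, 0, 0, 0.6, 0, -0.1, 1], [0, 0, 0, 0.3, 0, 0, 1], [0, 0, 0, 0, 0, 0, 1]]]'

```text
time: 9.8
eef_pos: [0.4199, 0.0868, 0.0155]
tcp_rot: [-0.0, -0.252, 0.968, 0.0]
contact_force: [-3.6, -2.8, -0.1]
grip_width: 0.0287
finger_force: 39.4
```

Run:
```python
from h import *
from cell import arm
s=arm.read_state();A=np.array([[.8742,-.4856],[.4856,.8742]])
print(yaw(s),s["eef_pos"],s["eef_pos"][:2]@A,s["contact_force"],s["finger_force"],s["grip_width"])
T=arm.camera_model("top")
def P(l,z): return (plane(T,np.array(l)/5+[255,235],z)[:,:2]@A).round(4).tolist()
print("packer L",P([[246,293],[262,322]],.006),"R",P([[318,262],[338,303]],.006))
print("railR outer/top",P([[275,137],[288,135],[325,240],[335,235],[355,270],[368,265]],.014))
print("railL",P([[228,295],[242,290],[232,330],[246,330]],.014))
print("pad",P([[267,219]],.056))
```

```text
209.13898811759492 [0.41991412 0.08676362 0.0155217 ] [ 0.40922133 -0.12806154] [-3.63068169 -2.76665281 -0.14182252] 39.43458616733551 0.02870373138264768
packer L [[0.5073, -0.1119], [0.495, -0.1123]] R [[0.5052, -0.141], [0.4883, -0.1406]]
railR outer/top [[0.5534, -0.1477], [0.5519, -0.1524], [0.5109, -0.1466], [0.5109, -0.1508], [0.496, -0.1514], [0.4954, -0.1565]]
railL [[0.5093, -0.1056], [0.5086, -0.111], [0.4972, -0.101], [0.4949, -0.1056]]
pad [[0.5249, -0.1295]]
```

Request:
servo_tool --commands '[[[0, 0, 0, 0.5, -0.1, 0.05, 1], [0, 0, 0, 0.1, -0.15, 0.05, 1], [0, 0, 0, -0.3, 0, 0, 1], [0, 0, 0, -0.4, 0, 0, 1], [0, 0, 0, -0.4, 0, 0, 1], [0, 0, 0, -0.3, 0, 0, 1], [0, 0, 0, 0, 0, 0, 1]]]'

```text
time: 10.38
eef_pos: [0.4295, 0.089, 0.0146]
tcp_rot: [0.001, -0.252, 0.968, -0.0]
contact_force: [0.1, 0.8, 0.5]
grip_width: 0.0281
finger_force: 39.4
```

Request:
servo_tool --commands '[[[0, 0, 0, -0.4, 0, 0, 1], [0, 0, 0, -0.4, 0, 0, 1], [0, 0, 0, -0.4, 0, 0, 1], [0, 0, 0, -0.4, 0, 0, 1], [0, 0, 0, -0.4, 0, 0, 1], [0, 0, 0, 0, 0, 0, 1]]]'

```text
time: 10.88
eef_pos: [0.4469, 0.0986, 0.0146]
tcp_rot: [0.0, -0.252, 0.968, -0.0]
contact_force: [-0.0, -0.4, -0.3]
grip_width: 0.028
finger_force: 39.4
```

Request:
servo_tool --commands '[[[0, 0, 0, -0.4, 0, 0, 1], [0, 0, 0, -0.3, 0, 0, 1], [0, 0, 0, 0, 0, 0, 1], [0, 0, 0, 0, 0, 0, 1]]]'

```text
time: 11.22
eef_pos: [0.4521, 0.1017, 0.0145]
tcp_rot: [0.0, -0.252, 0.968, -0.0]
contact_force: [0.6, 0.6, -0.5]
grip_width: 0.0284
finger_force: 39.4
```

Request:
servo_tool --commands '[[[0, 0, 0, -0.3, 0, 0, 1], [0, 0, 0, 0, 0, 0, 1], [0, 0, 0, 0, 0, 0, 1]]]'

```text
time: 11.47
eef_pos: [0.4547, 0.1032, 0.0145]
tcp_rot: [0.0, -0.252, 0.968, -0.0]
contact_force: [-0.6, -0.2, -0.1]
grip_width: 0.0281
finger_force: 39.4
```

Request:
servo_tool --commands '[[[0, 0, 0, -0.2, 0, 0, 1], [0, 0, 0, 0, 0, 0, 1], [0, 0, 0, 0, 0, 0, 1]]]'

```text
time: 11.72
eef_pos: [0.4554, 0.1039, 0.0142]
tcp_rot: [-0.001, -0.252, 0.968, -0.0]
contact_force: [-5.0, -1.6, -0.2]
grip_width: 0.0282
finger_force: 39.4
```

Request:
servo_tool --commands '[[[0, 0, 0, -0.2, 0, 0, 1], [0, 0, 0, 0, 0, 0, 1], [0, 0, 0, 0, 0, 0, 1]]]'

```text
time: 11.97
eef_pos: [0.4553, 0.1043, 0.0137]
tcp_rot: [-0.003, -0.251, 0.968, -0.0]
contact_force: [-8.5, -4.1, 0.0]
grip_width: 0.0281
finger_force: 39.4
```

Request:
servo_tool --commands '[[[0, 0, 0, 0.2, 0, 0, 1], [0, 0, 0, 0, 0, 0, 0], [0, 0, 0, 0, 0, 0, -0.2], [0, 0, 0, 0, 0, 0, -0.2], [0, 0, 0, 0, 0, 0, -0.2], [0, 0, 0, 0, 0, -1.5, -0.2], [0, 0, 0, 0, 0, -3, -0.2], [0, 0, 0, 0, 0, -3.5, -0.2], [0, 0, 0, 0, 0, -3.5, -0.2], [0, 0, 0, 0, 0, -3.5, -0.2], [0, 0, 0, 0, 0, -3.5, -0.2], [0, 0, 0, 0, 0, 0, -1]]]'

```text
time: 12.97
eef_pos: [0.4599, 0.1045, 0.2058]
tcp_rot: [0.005, -0.252, 0.968, -0.001]
contact_force: [2.0, 1.5, -0.2]
grip_width: 0.062
finger_force: 0.0
```

Request:
servo_tool --commands '[[[0, 0, 0.3, -1.6, 1.9, 0, -1], [0, 0, 0, -1.7, 2, 0, -1], [0, 0, 0, -1.7, 2, 0, -1], [0, 0, 0, -1.7, 2, 0, -1], [0, 0, 0, -1.7, 2, 0, -1], [0, 0, 0, -1.7, 2, 0, -1], [0, 0, 0, -1.7, 2, 0, -1], [0, 0, 0, -1.7, 2, 0, -1], [0, 0, 0, -1.7, 2, 0, -1], [0, 0, 0, -1.7, 2, 0, -1], [0, 0, 0, -1.7, 2, 0, -1], [0, 0, 0, -1, 1.2, 0, -1]]]'

```text
time: 13.97
eef_pos: [0.5238, 0.4021, 0.1992]
tcp_rot: [0.0, -0.237, 0.972, 0.0]
contact_force: [-0.2, -0.9, 0.5]
grip_width: 0.0857
finger_force: 0.0
```

Request:
servo_tool --commands '[[[0, 0, 0.9, 0, 0, 0, -1], [0, 0, 0.9, 0, 0, 0, -1], [0, 0, 0.9, 0, 0, 0, -1], [0, 0, 0.6, 0, 0, 0, -1], [0, 0, 0, 0, 0, 0, -1], [0, 0, 0, 0, 0, 0, -1]]]'

```text
time: 14.47
eef_pos: [0.5236, 0.3996, 0.1994]
tcp_rot: [0.0, -0.067, 0.998, 0.0]
contact_force: [0.1, 0.2, 0.1]
grip_width: 0.0853
finger_force: 0.0
```

Run:
```python
from h import *
from cell import arm
s=arm.read_state();print(s["time"],yaw(s),s["eef_pos"],s["contact_force"],s["joint_positions"].round(2))
np.save("s5.npy",s,allow_pickle=True)
f=arm.grab_frame("wrist")[:,:,::-1];cv2.imwrite("pics/w5.png",f)
cv2.imwrite("pics/top5.png",arm.grab_frame("top")[:,:,::-1])
t=cv2.imread("pics/top5.png")
a=np.hstack([cv2.resize(f,(480,360)),cv2.resize(t[235:325,280:360],(320,360),interpolation=cv2.INTER_CUBIC)]);cv2.imwrite("pics/c5.png",a)
```

```text
14.4667 187.67508993216754 [0.52357443 0.39962952 0.19942667] [0.08049296 0.22162153 0.10757401] [0.54 0.57 0.17 1.17 0.   0.41]
```

View pics/c5.png

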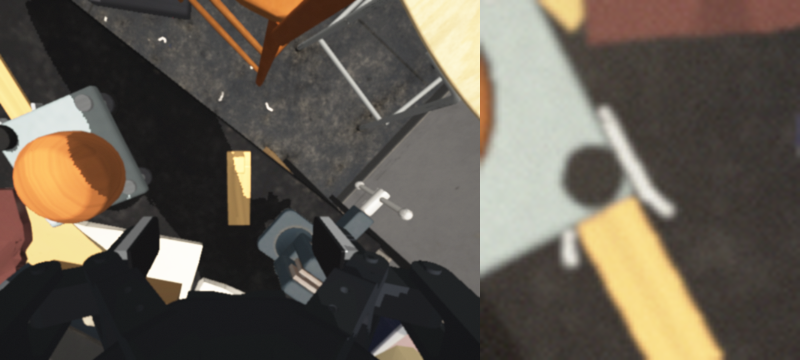

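Run:
```python
from h import *
from cell import arm
s=arm.read_state();m=wristmodel(arm,s);f=cv2.imread("pics/w5.png")
hsv=cv2.cvtColor(f,cv2.COLOR_BGR2HSV).astype(int)
M=np.zeros(f.shape[:2],bool);r=(slice(190,310),slice(290,348))
pale=(hsv[...,2]>75)&(hsv[...,0]>8)&(hsv[...,0]<35)&(hsv[...,1]>50);M[r]=pale[r]
ys,xs=np.where(M);print(ys.min(),ys.max())
for y in range(ys.min(),ys.max()+1,8): q=xs[ys==y];print(y,q.min(),q.max(),end="; ")
c,b=rect(M);b=b[np.argsort(b[:,1])];print(b.round(1).tolist())
far=b[2:];w=plane(m,far,.002);print("far",w.round(4).tolist(),w.mean(0))
T=arm.camera_model("top");
tm=plane(T,np.array([[67,93],[135,90]])/4+[140,205],.002).mean(0)
for yw in(6,7,8): print(yw,w.mean(0)[:2]-.095*np.array([np.cos(np.radians(yw)),np.sin(np.radians(yw))]))
# side edges direction from rows 240-296 at wedge top heights linear
e=[]
for y in range(235,298,3):
    q=xs[ys==y]; e.append((q.min(),q.max()+1,y))
e=np.array(e,float)
for k in(0,1):
    p=plane(m,np.c_[e[:,k],e[:,2]],.005)[:,:2];v=np.polyfit(p[:,0],p[:,1],1);print("slope deg",np.degrees(np.arctan(v[0])))
cv2.imwrite("pics/w5c.png",cv2.resize(f[185:315,280:360],(480,600)))
```

```text
200 300
200 310 332; 208 302 334; 216 302 334; 224 302 335; 232 303 335; 240 303 334; 248 303 334; 256 303 334; 264 303 334; 272 303 333; 280 303 333; 288 304 333; 296 304 333; [[302.0, 200.0], [335.0, 200.0], [335.0, 300.0], [302.0, 300.0]]
far [[0.6129, 0.433, 0.002], [0.6175, 0.3984, 0.002]] [0.61518685 0.41569699 0.002     ]
6 [0.52070727 0.40576679]
7 [0.52089497 0.4041194 ]
8 [0.52111138 0.40247555]
slope deg 8.162808153151582
slope deg 7.308024417440886
```

View pics/w5c.png

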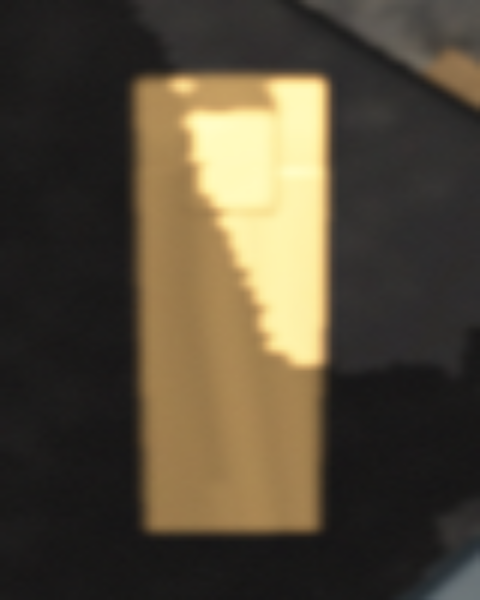

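Run:
```python
from h import *
from cell import arm
s=arm.read_state();m=wristmodel(arm,s)
print(plane(m,[(318.9,219.5),(311.8,219.5),(326,219.5),(319,208.4),(319,230.6)],.042).round(4))
print(rel(s,[.520,.403,.022],187.7))
```

```text
[[0.5201 0.4024 0.042 ]
 [0.521  0.3962 0.042 ]
 [0.5193 0.4085 0.042 ]
 [0.5104 0.4011 0.042 ]
 [0.53   0.4038 0.042 ]]
(array([ 0.31,  0.39, 17.75]), np.float64(-0.0))
```

Request:
servo_tool --commands '[[[0, 0, 0, 0.3, 0.35, 2.5, 0], [0, 0, 0, 0, 0, 2.5, 0], [0, 0, 0, 0, 0, 2.5, 0], [0, 0, 0, 0, 0, 2.5, 0], [0, 0, 0, 0, 0, 2.5, 0], [0, 0, 0, 0, 0, 2.5, 0], [0, 0, 0, 0, 0, 1.5, 0], [0, 0, 0, 0, 0, 0.8, 0], [0, 0, 0, 0, 0, 0, 0], [0, 0, 0, 0, 0, 0, 0]]]'

```text
time: 15.4
eef_pos: [0.5204, 0.4027, 0.027]
tcp_rot: [0.0, -0.066, 0.998, 0.0]
contact_force: [0.1, 0.6, 0.6]
grip_width: 0.0425
finger_force: 0.0
```

Request:
servo_tool --commands '[[[0, 0, 0, 0, 0, 0, 1], [0, 0, 0, 0, 0, 0, 1], [0, 0, 0, 0, 0, 0, 1], [0, 0, 0, 0, 0, 0, 1], [0, 0, 0, 0, 0, 0, 1], [0, 0, 0, 0, 0, 0, 1]]]' --newtons 40

```text
time: 15.9
eef_pos: [0.521, 0.4032, 0.028]
tcp_rot: [0.001, -0.066, 0.998, 0.001]
contact_force: [-0.6, 0.2, 6.2]
grip_width: 0.0135
finger_force: 40.2
```

Request:
servo_tool --commands '[[[0, 0, 0, 0, 0, -0.5, 1], [0, 0, 0, 0, 0, -1.5, 1], [0, 0, 0, 0, 0, -2.5, 1], [0, 0, 0, 0, 0, -2.5, 1], [0, 0, 0, 0, 0, -2.5, 1], [0, 0, 0, 0, 0, -2.5, 1], [0, 0, 0, 0, 0, -2.5, 1], [0, 0, 0, 0, 0, -2, 1], [0, 0, 0, 0, 0, -0.7, 1]]]'

```text
time: 16.65
eef_pos: [0.5212, 0.4033, 0.2025]
tcp_rot: [0.002, -0.066, 0.998, 0.001]
contact_force: [0.6, -0.2, 0.2]
grip_width: 0.0134
finger_force: 39.4
```

Request:
servo_tool --commands '[[[0, 0, 0, 0.7, -1.3, 0, 1], [0, 0, 0, 1.4, -2.6, 0, 1], [0, 0, 0, 1.5, -2.8, 0, 1], [0, 0, 0, 1.5, -2.9, 0, 1], [0, 0, 0, 1.5, -2.9, 0, 1], [0, 0, 0, 1.5, -2.9, 0, 1], [0, 0, 0, 1.5, -2.9, 0, 1], [0, 0, 0, 1.5, -2.9, 0, 1], [0, 0, 0, 1.5, -2.9, 0, 1], [0, 0, 0, 1.5, -2.8, 0, 1], [0, 0, 0, 1.4, -2.6, 0, 1], [0, 0, 0, 0.8, -1.5, 0, 1]]]'

```text
time: 17.65
eef_pos: [0.3974, 0.0718, 0.198]
tcp_rot: [-0.001, -0.065, 0.998, -0.0]
contact_force: [0.6, 0.3, -0.6]
grip_width: 0.0133
finger_force: 39.3
```

Request:
servo_tool --commands '[[[0, 0, -0.7, 0, 0, 0.5, 1], [0, 0, -0.9, 0, 0, 1.5, 1], [0, 0, -0.9, 0, 0, 2, 1], [0, 0, -0.8, 0, 0, 2, 1], [0, 0, -0.3, 0, 0, 2, 1], [0, 0, 0, 0, 0, 2, 1], [0, 0, 0, 0, 0, 1, 1], [0, 0, 0, 0, 0, 0, 1], [0, 0, 0, 0, 0, 0, 1]]]'

```text
time: 18.4
eef_pos: [0.3985, 0.0739, 0.0882]
tcp_rot: [-0.001, -0.252, 0.968, 0.0]
contact_force: [-0.1, 0.1, -0.6]
grip_width: 0.0133
finger_force: 39.3
```

Run:
```python
from h import *
from cell import arm
s=arm.read_state();A=np.array([[.8742,-.4856],[.4856,.8742]])
print(s["time"],yaw(s),s["eef_pos"],s["eef_pos"][:2]@A,s["contact_force"],s["grip_width"])
T=arm.camera_model("top")
# packer edges in the top5 picture (wedge not there yet)
t=cv2.imread("pics/top5.png");hsv=cv2.cvtColor(t,cv2.COLOR_BGR2HSV).astype(int)
M=np.zeros(t.shape[:2],bool);r=(slice(283,345),slice(300,348))
pale=(hsv[...,2]>130)&(hsv[...,0]>12)&(hsv[...,0]<35)&(hsv[...,1]>50);M[r]=pale[r]
c,b=rect(M);w=plane(T,b,.006)[:,:2]@A;print("packer corners",w.round(4).tolist(),"mid y",w[:,1].mean())
cc=plane(T,c.reshape(-1,2),.006)[:,:2]@A
for k in(.44,.46,.48):
    q=abs(cc[:,0]-k)<.004;print(k,cc[q,1].min(),cc[q,1].max())
X=A@np.array([.385,-.129]);print(rel(s,[*X,.034],209.05))
```

```text
18.4 209.1490358977827 [0.39853318 0.07385002 0.08816085] [ 0.38425928 -0.12896803] [-0.13043529  0.13099207 -0.6021112 ] 0.01327576598898714
packer corners [[0.5135, -0.1109], [0.5144, -0.1445], [0.4257, -0.1468], [0.4251, -0.1136]] mid y -0.12895210916568225
0.44 -0.14604079315369575 -0.11391037299776502
0.46 -0.14473748975454193 -0.11327088577770116
0.48 -0.1441665663064101 -0.1126270811181225
(array([-0.08, -0.01,  5.42]), np.float64(0.02))
```

Request:
servo_tool --commands '[[[0, 0, 0, 0, 0, 1.5, 1], [0, 0, 0, 0, 0, 2, 1], [0, 0, 0, 0, 0, 1.2, 1], [0, 0, 0, 0, 0, 0.6, 1], [0, 0, 0, 0, 0, 0, 1], [0, 0, 0, 0, 0, 0, 1]]]'

```text
time: 18.9
eef_pos: [0.3996, 0.0739, 0.0361]
tcp_rot: [0.0, -0.252, 0.968, -0.0]
contact_force: [0.8, -0.3, -0.9]
grip_width: 0.0128
finger_force: 39.3
```

Request:
servo_tool --commands '[[[0, 0, 0, 0, 0, 0.1, 1], [0, 0, 0, 0, 0, 0, 1], [0, 0, 0, 0, 0, 0, 1]]]'

```text
time: 19.15
eef_pos: [0.3997, 0.0739, 0.0351]
tcp_rot: [0.001, -0.252, 0.968, -0.0]
contact_force: [0.4, 0.5, -0.0]
grip_width: 0.0138
finger_force: 39.3
```

Request:
servo_tool --commands '[[[0, 0, 0, -0.3, 0, 0.05, 1], [0, 0, 0, -0.4, 0, 0, 1], [0, 0, 0, -0.4, 0, 0, 1], [0, 0, 0, -0.4, 0, 0, 1], [0, 0, 0, -0.4, 0, 0, 1], [0, 0, 0, -0.1, 0, 0, 1], [0, 0, 0, 0, 0, 0, 1]]]'

```text
time: 19.73
eef_pos: [0.4172, 0.0838, 0.034]
tcp_rot: [0.0, -0.252, 0.968, -0.0]
contact_force: [0.3, 0.6, 0.1]
grip_width: 0.0131
finger_force: 39.3
```

Request:
servo_tool --commands '[[[0, 0, 0, -0.4, 0, 0, 1], [0, 0, 0, -0.4, 0, 0, 1], [0, 0, 0, -0.4, 0, 0, 1], [0, 0, 0, -0.4, 0, 0, 1], [0, 0, 0, -0.4, 0, 0, 1], [0, 0, 0, -0.1, 0, 0, 1], [0, 0, 0, 0, 0, 0, 1]]]'

```text
time: 20.32
eef_pos: [0.4355, 0.094, 0.034]
tcp_rot: [0.0, -0.252, 0.968, 0.0]
contact_force: [0.3, 1.1, 0.0]
grip_width: 0.0134
finger_force: 39.4
```

Request:
servo_tool --commands '[[[0, 0, 0, 0, 0, 0.1, 1], [0, 0, 0, -0.3, 0, 0, 1], [0, 0, 0, -0.3, 0, 0, 1], [0, 0, 0, 0, 0, 0, 1]]]'

```text
time: 20.65
eef_pos: [0.436, 0.0944, 0.0336]
tcp_rot: [-0.004, -0.251, 0.968, -0.002]
contact_force: [-20.9, -13.8, 38.4]
grip_width: 0.0132
finger_force: 45.2
```

Request:
servo_tool --commands '[[[0, 0, 0, -0.3, 0, 0, 1], [0, 0, 0, -0.1, 0, 0, 1], [0, 0, 0, 0, 0, 0, 1]]]'

```text
time: 20.9
eef_pos: [0.4378, 0.0958, 0.0334]
tcp_rot: [-0.006, -0.251, 0.968, -0.002]
contact_force: [-25.7, -17.5, 43.1]
grip_width: 0.0131
finger_force: 46.1
```

Request:
servo_tool --commands '[[[0, 0, 0, -0.3, 0, 0, 1], [0, 0, 0, -0.1, 0, 0, 1], [0, 0, 0, 0, 0, 0, 1]]]'

```text
time: 21.15
eef_pos: [0.4412, 0.0981, 0.0333]
tcp_rot: [-0.006, -0.251, 0.968, -0.002]
contact_force: [-24.6, -15.1, 40.0]
grip_width: 0.0134
finger_force: 45.9
```

Request:
servo_tool --commands '[[[0, 0, 0, 0.2, 0, -0.12, 1], [0, 0, 0, 0, 0, 0, 1], [0, 0, 0, 0, 0, 0, 1]]]'

```text
time: 21.4
eef_pos: [0.4449, 0.0995, 0.034]
tcp_rot: [-0.0, -0.252, 0.968, 0.0]
contact_force: [-1.2, -0.9, -2.0]
grip_width: 0.0131
finger_force: 39.8
```

Request:
servo_tool --commands '[[[0, 0, 0, -0.2, 0, 0, 1], [0, 0, 0, -0.1, 0, 0, 1], [0, 0, 0, 0, 0, 0, 1], [0, 0, 0, 0, 0, 0, 1]]]'

```text
time: 21.73
eef_pos: [0.4479, 0.1012, 0.0339]
tcp_rot: [-0.0, -0.252, 0.968, 0.0]
contact_force: [-1.3, -0.0, -4.6]
grip_width: 0.0134
finger_force: 39.5
```

Request:
servo_tool --commands '[[[0, 0, 0, 0, 0, 0, 0.2], [0, 0, 0, 0, 0, 0, 0.2], [0, 0, 0, 0, 0, 0, 0.2], [0, 0, 0, 0, 0, -1, 0.2], [0, 0, 0, 0, 0, -1.5, 0.2], [0, 0, 0, 0, 0, -2, 0.2], [0, 0, 0, 2, 0, 0, 1], [0, 0, 0, 1.7, 0, 0, 1], [0, 0, 0, 0, 0, 0, 1], [0, 0, 0, 0, 0, 0, 1], [0, 0, 0, 0, 0, 0, 1]]]'

```text
time: 22.65
eef_pos: [0.4169, 0.0832, 0.0796]
tcp_rot: [0.001, -0.252, 0.968, -0.0]
contact_force: [-0.2, -0.2, -0.5]
grip_width: 0.0001
finger_force: 0.0
```

```bash
cat > wedge.py <<'E'
from h import *
from cell import arm
s=arm.read_state();A=np.array([[.8742,-.4856],[.4856,.8742]])
print(s["time"],yaw(s),s["eef_pos"],s["eef_pos"][:2]@A,s["contact_force"],s["grip_width"])
S=arm.camera_model("scene");g=arm.grab_frame("scene")[:,:,::-1];cv2.imwrite("pics/sc.png",g)
T=arm.camera_model("top");t=arm.grab_frame("top")[:,:,::-1].copy()
for n,m,i in(("scene",S,g),("top",T,t)):
    hsv=cv2.cvtColor(np.ascontiguousarray(i),cv2.COLOR_BGR2HSV).astype(int)
    pale=(hsv[...,2]>90)&(hsv[...,0]>10)&(hsv[...,0]<35)&(hsv[...,1]>45)
    # expected grip top and wedge centre pixel
    K=np.array([[m["fx"],0,m["cx"]],[0,m["fy"],m["cy"]],[0,0,1]])
    def px(xy,z):
        X=np.r_[A@np.array(xy),z]; p=K@(np.array(m["R"])@X+m["t"]);return (p[:2]/p[2]).round(1)
    p=px((.44,-.129),.048);print(n,"grip top px",p)
    M=np.zeros(pale.shape,bool);x,y=int(p[0]),int(p[1]);M[y-25:y+45,x-40:x+40]=pale[y-25:y+45,x-40:x+40]
    if M.sum()>20:
        c,b=rect(M);print(M.sum(),b.round(1).tolist());cc=c.reshape(-1,2);print("top-most",cc[cc[:,1].argmin()],"bottom",cc[cc[:,1].argmax()],"L",cc[cc[:,0].argmin()],"R",cc[cc[:,0].argmax()])
E
python3 wedge.py
```

```text
22.65 209.13599234371142 [0.41688848 0.08324487 0.07956953] [ 0.40486762 -0.12966838] [-0.19708141 -0.24248396 -0.54710358] 8.446087510964646e-05
scene grip top px [376.2 266.9]
770 [[336.0, 266.0], [381.0, 266.0], [381.0, 292.0], [336.0, 292.0]]
top-most [372 266] bottom [374 292] L [336 279] R [381 286]
top grip top px [330.2 322.2]
196 [[306.0, 297.6000061035156], [320.3999938964844, 289.0], [329.79998779296875, 304.70001220703125], [315.3999938964844, 313.3999938964844]]
top-most [307 297] bottom [316 313] L [307 297] R [328 303]
```

Request:
servo_tool --commands '[[[0, 0, 0, 0, 0.05, 2, 1], [0, 0, 0, 0, 0, 2, 1], [0, 0, 0, 0, 0, 1, 1], [0, 0, 0, 0, 0, 0.5, 1], [0, 0, 0, -0.5, 0, 0, 1], [0, 0, 0, -0.4, 0, 0, 1], [0, 0, 0, -0.2, 0, 0, 1], [0, 0, 0, 0, 0, 0, 1]]]'

```text
time: 23.42
eef_pos: [0.4267, 0.0893, 0.0249]
tcp_rot: [0.001, -0.252, 0.968, -0.0]
contact_force: [-1.0, 0.2, 0.0]
grip_width: -0.0005
finger_force: 0.0
```

Request:
servo_tool --commands '[[[0, 0, 0, -0.2, 0, 0, 1], [0, 0, 0, 0, 0, 0, 1], [0, 0, 0, 0, 0, 0, 1]]]'

```text
time: 23.67
eef_pos: [0.4272, 0.0899, 0.0245]
tcp_rot: [0.0, -0.252, 0.968, -0.0]
contact_force: [-0.1, 0.3, 0.1]
grip_width: 0.0002
finger_force: 0.0
```

Request:
servo_tool --commands '[[[0, 0, 0, -0.2, 0, 0, 1], [0, 0, 0, 0, 0, 0, 1], [0, 0, 0, 0, 0, 0, 1]]]'

```text
time: 23.92
eef_pos: [0.4288, 0.0909, 0.0243]
tcp_rot: [0.0, -0.252, 0.968, -0.0]
contact_force: [-0.0, 0.0, -0.1]
grip_width: -0.0001
finger_force: 0.0
```

Request:
servo_tool --commands '[[[0, 0, 0, -0.2, 0, 0, 1], [0, 0, 0, 0, 0, 0, 1], [0, 0, 0, 0, 0, 0, 1]]]'

```text
time: 24.17
eef_pos: [0.4303, 0.0918, 0.0241]
tcp_rot: [-0.0, -0.252, 0.968, 0.0]
contact_force: [-1.1, -0.3, 0.7]
grip_width: -0.0001
finger_force: 0.5
```

Request:
servo_tool --commands '[[[0, 0, 0, -0.2, 0, 0, 1], [0, 0, 0, 0, 0, 0, 1], [0, 0, 0, 0, 0, 0, 1]]]'

```text
time: 24.42
eef_pos: [0.4309, 0.0924, 0.024]
tcp_rot: [-0.001, -0.252, 0.968, -0.0]
contact_force: [-5.1, -4.2, 4.4]
grip_width: 0.0
finger_force: 3.0
```

Request:
servo_tool --commands '[[[0, 0, 0, -0.1, 0, 0, 1], [0, 0, 0, 0, 0, 0, 1], [0, 0, 0, 0, 0, 0, 1]]]'

```text
time: 24.67
eef_pos: [0.4309, 0.0925, 0.0239]
tcp_rot: [-0.002, -0.251, 0.968, -0.0]
contact_force: [-7.5, -5.1, 6.8]
grip_width: 0.0001
finger_force: 4.7
```

Request:
servo_tool --commands '[[[0, 0, 0, 0.5, 0, 0, 1], [0, 0, 0, 1, 0, 0, 1], [0, 0, 0, 0, 0, -2, 1], [0, 0, 0, 0, 0, -3, 1], [0, 0, 0, 0, 0, -3, 1], [0, 0, 0, 0, 0, -2, 1], [0, 0, 0, 0, 0, 0, 1], [0, 0, 0, 0, 0, 0, 1]]]'

```text
time: 25.33
eef_pos: [0.4206, 0.0859, 0.125]
tcp_rot: [0.001, -0.252, 0.968, -0.0]
contact_force: [0.2, -0.0, -0.2]
grip_width: -0.0001
finger_force: 0.0
```

```bash
python3 wedge.py
python3 - <<'E'
from h import *
from cell import arm
s=arm.read_state();A=np.array([[.8742,-.4856],[.4856,.8742]])
X=A@np.array([.519,-.134]);print(rel(s,[*X,.078],209.1))
E
```

```text
25.3333 209.1462079535459 [0.42061255 0.08587216 0.12499732] [ 0.40939901 -0.12918002] [ 0.21546391 -0.0407635  -0.20204454] -0.00010848842270097646
scene grip top px [376.2 266.9]
775 [[334.8999938964844, 286.3999938964844], [338.70001220703125, 260.20001220703125], [383.8999938964844, 266.70001220703125], [380.20001220703125, 292.8999938964844]]
top-most [372 265] bottom [374 292] L [336 279] R [381 287]
top grip top px [330.2 322.2]
86 [[307.0, 297.0], [325.0, 297.0], [325.0, 308.0], [307.0, 308.0]]
top-most [307 297] bottom [313 308] L [307 297] R [325 297]
(array([-11.09,  -0.57,   4.54]), np.float64(0.01))
```

Request:
servo_tool --commands '[[[0, 0, 0, -2, -0.1, 0, 1], [0, 0, 0, -3, -0.1, 0, 1], [0, 0, 0, -3, -0.2, 0, 1], [0, 0, 0, -2, -0.2, 0.5, 1], [0, 0, 0, -1.1, 0, 1.5, 1], [0, 0, 0, 0, 0, 1.5, 1], [0, 0, 0, 0, 0, 1, 1], [0, 0, 0, 0, 0, 0, 1], [0, 0, 0, 0, 0, 0, 1]]]'

```text
time: 26.18
eef_pos: [0.5184, 0.1345, 0.0782]
tcp_rot: [-0.001, -0.252, 0.968, 0.0]
contact_force: [0.3, -0.3, 0.6]
grip_width: -0.0002
finger_force: 0.0
```

Request:
servo_tool --commands '[[[0, 0, 0, 0, 0, 0.4, 1], [0, 0, 0, 0, 0, 0.4, 1], [0, 0, 0, 0, 0, 0, 1], [0, 0, 0, 0, 0, 0, 1]]]'

```text
time: 26.52
eef_pos: [0.5198, 0.1347, 0.0714]
tcp_rot: [0.0, -0.252, 0.968, 0.0]
contact_force: [-0.2, 0.6, -0.3]
grip_width: -0.0
finger_force: 0.0
```

Request:
servo_tool --commands '[[[0, 0, 0, 0, 0, 0.3, 1], [0, 0, 0, 0, 0, 0.2, 1], [0, 0, 0, 0, 0, 0, 1], [0, 0, 0, 0, 0, 0, 1]]]'

```text
time: 26.85
eef_pos: [0.5201, 0.1348, 0.0663]
tcp_rot: [0.0, -0.252, 0.968, -0.0]
contact_force: [1.4, 0.5, 1.5]
grip_width: 0.0001
finger_force: 0.7
```

Request:
servo_tool --commands '[[[0, 0, 0, 0, 0, 0.2, 1], [0, 0, 0, 0, 0, 0, 1], [0, 0, 0, 0, 0, 0, 1]]]'

```text
time: 27.1
eef_pos: [0.5201, 0.1348, 0.0645]
tcp_rot: [0.0, -0.252, 0.968, -0.0]
contact_force: [0.8, -0.9, 5.3]
grip_width: -0.0001
finger_force: 2.5
```

Request:
servo_tool --commands '[[[0, 0, 0, 0, 0, 0.2, 1], [0, 0, 0, 0, 0, 0.05, 1], [0, 0, 0, 0, 0, 0, 1], [0, 0, 0, 0, 0, 0, 1], [0, 0, 0, 0, 0, 0, 1], [0, 0, 0, 0, 0, 0, 1], [0, 0, 0, 0, 0, 0, 1], [0, 0, 0, 0, 0, 0, 1]]]'

```text
time: 27.77
eef_pos: [0.5201, 0.1348, 0.0623]
tcp_rot: [0.0, -0.252, 0.968, -0.0]
contact_force: [-1.2, -1.9, 8.9]
grip_width: 0.0001
finger_force: 4.5
```

Request:
servo_tool --commands '[[[0, 0, 0, 0, 0, -0.5, 1], [0, 0, 0, 0, 0, -1, 1], [0, 0, 0, 0, 0, -3, 1], [0, 0, 0, 0, 0, -3, 1], [0, 0, 0, 0, 0, -3.5, 1], [0, 0, 0, 0, -2, -3, 1], [0, 0, 0, 0, -3.5, 0, 1], [0, 0, 0, 0, -3.5, 0, 1], [0, 0, 0, 0, -3.5, 0, 1], [0, 0, 0, 0, -3.5, 0, 1], [0, 0, 0, 0, -2, 0, 1], [0, 0, 0, 0, 0, 0, 1]]]'

```text
time: 28.77
eef_pos: [0.6089, -0.0261, 0.2017]
tcp_rot: [0.0, -0.25, 0.968, -0.001]
contact_force: [-0.3, -0.0, 0.2]
grip_width: 0.0
finger_force: 0.0
```

Run:
```python
from h import *
from cell import arm
s=arm.read_state();A=np.array([[.8742,-.4856],[.4856,.8742]])
print(s["time"],s["eef_pos"],s["contact_force"])
T=arm.camera_model("top");t=np.ascontiguousarray(arm.grab_frame("top")[:,:,::-1]);cv2.imwrite("pics/top9.png",t)
hsv=cv2.cvtColor(t,cv2.COLOR_BGR2HSV).astype(int)
M=np.zeros(t.shape[:2],bool);r=(slice(283,345),slice(296,350))
pale=(hsv[...,2]>90)&(hsv[...,0]>10)&(hsv[...,0]<35)&(hsv[...,1]>45);M[r]=pale[r]
c,b=rect(M);cc=plane(T,c.reshape(-1,2),.012)[:,:2]@A
print(M.sum(),"x",cc[:,0].min(),cc[:,0].max())
for k in(.43,.44,.46,.48,.5):
    q=abs(cc[:,0]-k)<.004
    if q.any():print(k,cc[q,1].min(),cc[q,1].max())
# plate edges vs start
import plate
cr=np.array([[335,190],[585,68],[715,318],[460,447]])/4+[140,205]
plate.fit("top","pics/top9.png",cr)
```

```text
28.7667 [ 0.60890075 -0.02610385  0.20169188] [-0.347745   -0.0254546   0.19275312]
817 x 0.42715063246467927 0.5137245303743863
0.43 -0.14481208691775593 -0.11291978148095644
0.44 -0.14413710314964848 -0.1129592653430034
0.46 -0.14441740256348784 -0.11315640662832471
0.48 -0.14385020962444448 -0.11335309424005571
0.5 -0.14498025946519186 -0.11271085918737284
edge 0 29 -64.65 0.6053 0.2295 res 0.00107
edge 1 29 35.9 0.5744 0.1539 res 0.00064
edge 2 29 -60.57 0.485 0.1777 res 0.00061
edge 3 29 29.25 0.5144 0.2704 res 0.00048
```

```bash
python3 -c "
from cell import arm
print(arm.finish_job())"
```

```text
the job is handed in; nothing more can be done
None
```

I handed the job in at about 29 s: the flat shim is home, the tapered shim is snug on top about 23 mm past the foot's front edge, and the stand held firm under a 9 N press; on the way I pressed the tapered shim onto the flat one at about 40 N for roughly half a second before easing off, and the hand-in gave no verdict.

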